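# Load an enclosure into the empty gravity-feed chute

## Task

A small metal enclosure lies in the wooden tray, and two sloped feed chutes stand side by side on the bench, one with an enclosure already in it. Take the enclosure out of the tray, set it down on the bench and let go, take it again by its ends so that it fits lengthwise between a chute's walls, and lay it gently, lid up, without dropping it, on the upper open part of the empty chute; let it go there so that it slides down by itself, under the two straps, fully home against the stop. Leave the other enclosure, the roll of tape, the marker and the round tin where they are.

Things in the scene. Friction and masses are not known exactly. Their poses are not given: they have to be found in the camera images.
- enclosure: The loose enclosure to be loaded: plain aluminium box 62 (its x) x 44 (its y) x 40 mm (z), 0.16 kg nominal, dark seam and four screws at the lid on top. Origin: centre of its underside, z up through the lid. It starts in the tray with its length across the tray: the ends stand about 6 mm from the walls, only the 44 mm width can be gripped.
- tray: Fixed open wooden tray, outer 162 (its x) x 86 (its y) x 45 mm, walls and floor 6 mm thick, inside 150 x 74 mm, walls as high as the enclosure in it. Origin: centre of its underside, on the bench; z up.
- empty_lane: Steel lane of the empty chute, to be loaded; it rises at 28 degrees, away from the robot. Origin: middle of the lane floor at the inner face of the 20 mm high stop (low end), 30 mm above the bench. x: up along the lane (0 to 235 mm, upper end open); y: across; z: square to its floor. Slippery: an enclosure slides down once let go, and is home with its origin at x 31, z 0 mm.
- lane_mouth (a point): Point on the floor of the empty lane at x = 160 mm, amid the part open above (lane x 90 to 235 mm); axes as the lane's. Side walls stand 52 mm apart, 50 mm high square to the floor, 4 mm thick, over the whole lane; here their lips flare a further 6 mm up and 9 mm out. The chute is about 190 mm high at its upper end.
- lane_strap (a point): Middle of the top face of the upper of two flat steel straps (20 mm wide, 3 mm thick) that bridge the empty lane's low part, at lane x -2 to 18 and 60 to 80 mm, undersides 50 mm above the lane floor: an enclosure passes under them but cannot be put in from above there. Axes as the lane's. The chute stands on a fixed grey stand 224 x 62 mm.
- used_lane: Sloped lane of the other chute, same build and frame, in which an enclosure already lies at the stop. Either chute may be the left one.
- enclosure_old: The enclosure already lying at the stop of the other chute, of the same make; leave it. Origin: centre of its underside.
- electric_tape: Bystander: black roll of tape lying flat, 62 mm across, 19 mm high. Origin: centre of its underside.
- marker: Bystander: white and black marker pen, 17 x 135 x 16 mm, lying along its y. Origin: underside at its middle.
- screw_tin: Bystander: round white tin, 69 mm across, 31 mm high. Origin: centre of its underside.
There are look-alikes about, which are no part of the job. Leave any red look-alike of the enclosure alone.

How it is judged:
By the outcome, as a careful person would: the job done as asked, in the order asked, and still so for the second after the job is handed in, with the robot touching nothing.
It also fails if it takes over 54 s, if anything falls off the work surface, if the arm or the gripper's body presses on something with over 40 N, if the wrist force passes 120 N, or if a joint passes its speed limit or range.

## Robot

A 6-joint arm with a two-finger parallel gripper is mounted at the origin on a cart in front of the work surface, level with it; the furniture and walls round the work are solid. World frame = base frame: x ahead of the robot, y to its left, z up, the work surface at z = 0. Lengths are in m, angles in degrees, forces in N, time in s.
With the tool pointing down it reaches from about 0.4 to 0.825 m from the base axis. Payload 7 kg.
Tool frame: the origin (TCP) lies midway between the tips of the shut fingers; the grasp point (between the pads) lies 19 mm behind it (ctrl.hold_point_z is the distance from the TCP to the grasp point, in m); z points along the fingers, y is the line along which they close (so a half turn about z gives the same grasp; the last joint's range is limited). The gripper opens to 88 mm and grips with 3 to 60 N. Pads are 19 mm wide; open, the fingers measure 130 mm over their backs; the gripper's body (78 mm by 193 mm) begins 47 mm behind the grasp point.
Start: joints at [-59.868, 20.546, 0.682, 0, -70.136, -16.507], TCP at [0.159, -0.656, 0.227] pointing down, gripper open.
Joint ranges: [-176.03, 176.03], [-82.01, 121.73], [-58.28, 71.71], [-173.87, 95.51], [-174.79, -0.11], [-173.66, 173.66]. Speed limits (degrees/s): [136.94, 136.94, 172.46, 180, 180, 180].

## Interface

Orientations are given as [roll, pitch, yaw] about the fixed x, y, z axes, in that order (R = Rz(yaw) Ry(pitch) Rx(roll)).
In Python, from plant import ctrl gives the robot as it stands.
- The arm moves only by the tool apply_moves, never from a script. Its argument "deltas" is a list of rows, each an object with "fingers": the finger opening in mm, from 0 to 87.6; "delta_pos": the shift along the tool's x, y, z in mm, a list of three; "angular": the turn, a rotation vector about the tool's x, y, z in degrees, a list of three. A call has 1 to 10 rows; each row is the pose to reach, as a shift and turn from the pose commanded when the call began, along the tool's axes at that moment; what a row does not reach only later rows make up. A row lasts 1/10 s, in which the tool goes at most 50 mm and 8.59 degrees, less where a joint would pass 70% of its speed; a pose out of reach is approached as far as the arm can. A call with a gripper value outside its range is refused whole. The fingers move at their own pace and stop on an object; the grip force is fixed at half the most. Time passes only in rows, so rows that repeat a pose let the fingers close. It gives the time, the measured TCP pose, the force, the opening and the grip force at its end, in the units of the state.
- ctrl.get_obs(): the state, without advancing time (a new reading comes with each control period).
- ctrl.snapshot(name): name is "scene" or "top"; returns the picture (384x512x3 uint8, red, green, blue); there is no depth.
- ctrl.camera_params(name): a dict with "fx", "fy", "cx", "cy" (pixels), "cam_to_world" (4x4, takes a point from camera to world coordinates). Camera axes: x right, y up, looking along -z (the intrinsics and any distortion apply to the point x, -y, -z); pixel columns grow to the right and rows downward; lengths in m; the calibration is good to about 2 mm. A picture is of the moment at which its call begins. camera_params takes no time and is no camera call.
- ctrl.close_job(): hands the job in; it is judged then, once.
The state is a dict: "clock": time; "joint_pos": joint angles; "qvel": joint speeds; "tau": joint torques, N m; "tool_pos": TCP position; "orientation": TCP orientation; "force": force on the tool from outside, world axes, zero at the start; "moment": the same for the moment, N m; "opening": finger opening in m; "gripper_force": force on a finger pad.
Only numpy, scipy, OpenCV 4.12 (cv2) and the standard library are available. Lean on these libraries where they do the work, as an engineer would, in place of code of your own. Each camera call takes 0.05 s, during which the arm holds its last target. There are 200 camera calls.

## Working session

There is one attempt and no reset: what is moved stays moved. The work goes in short steps, Python scripts to look and compute and a tool call to move; the robot and the scene stay as the last step left them, time stands still between calls to the robot, and variables do not carry over. Pictures are saved under pics/ and viewed, at most 10 in all, crops included, and the job is handed in when it is done.

Besides the shell and the picture viewer there is one more tool, called after "Call:" as name(argument=value, ...) on one line, values as JSON. apply_moves: Moves the arm, as the interface text tells. Its arguments: {"type":"object","properties":{"deltas":{"type":"array"}},"required":["deltas"]}

```bash
mkdir -p pics
python3 - <<'E'
from plant import ctrl
import cv2,numpy as np
np.set_printoptions(precision=4,suppress=True)
for n in("scene","top"):
    im=ctrl.snapshot(n);cv2.imwrite(f"pics/{n}0.png",cv2.resize(im[:,:,::-1],(800,600),interpolation=cv2.INTER_CUBIC))
    cv2.imwrite(f"pics/raw_{n}.png",im[:,:,::-1])
    print(ctrl.camera_params(n))
print(ctrl.get_obs(),ctrl.hold_point_z)
E
```

```text
{'fx': 366.40174389246357, 'fy': 366.40174389246357, 'cx': 254.7661901753843, 'cy': 191.03746074991312, 'cam_to_world': array([[ 0.6786,  0.3034, -0.6689, -0.1395],
       [-0.7345,  0.2878, -0.6146, -0.7018],
       [ 0.0061,  0.9084,  0.4181,  0.4809],
       [ 0.    ,  0.    ,  0.    ,  1.    ]])}
{'fx': 360.6385002813191, 'fy': 360.6385002813191, 'cx': 260.44985530343394, 'cy': 189.1420960171726, 'cam_to_world': array([[ 0.0201,  0.98  , -0.1979,  0.298 ],
       [-0.9998,  0.0189, -0.0082, -0.1242],
       [-0.0043,  0.1981,  0.9802,  0.9929],
       [ 0.    ,  0.    ,  0.    ,  1.    ]])}
{'clock': 0.1, 'joint_pos': array([-59.8671,  20.5879,   0.6394,  -0.0164, -70.1355, -16.5073]), 'qvel': array([-0.0459, -0.1559,  0.0963,  0.184 ,  0.0034, -0.0618]), 'tau': array([ -0.0016, -58.4164,  29.375 ,   7.0154,   0.0101,  -0.0001]), 'tool_pos': array([ 0.1589, -0.6556,  0.2257]), 'orientation': array([ 179.9151,   -0.009 , -166.38  ]), 'force': array([ 0.4867, -0.6057, -0.4043]), 'moment': array([-0.0414,  0.0212, -0.    ]), 'gripper_force': 0.0, 'opening': 0.08781909640975093} 0.0188
```

View pics/scene0.png

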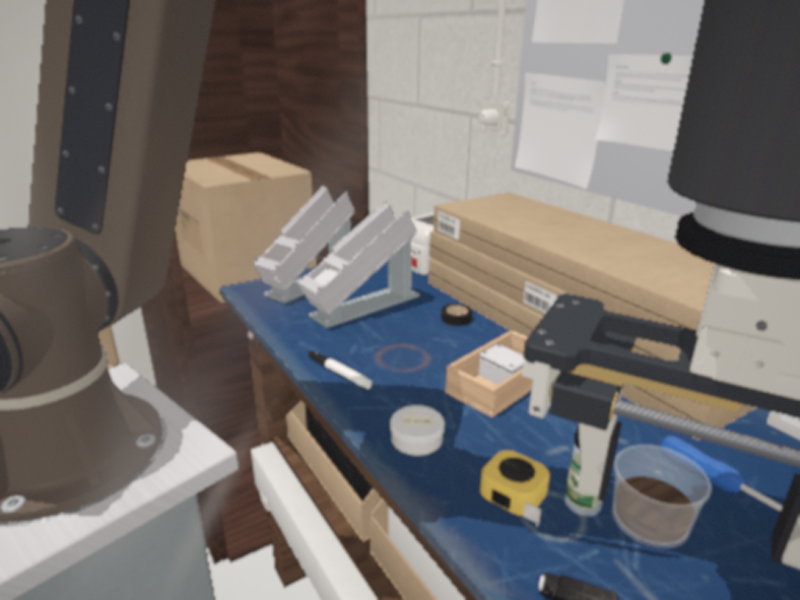

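View pics/top0.png

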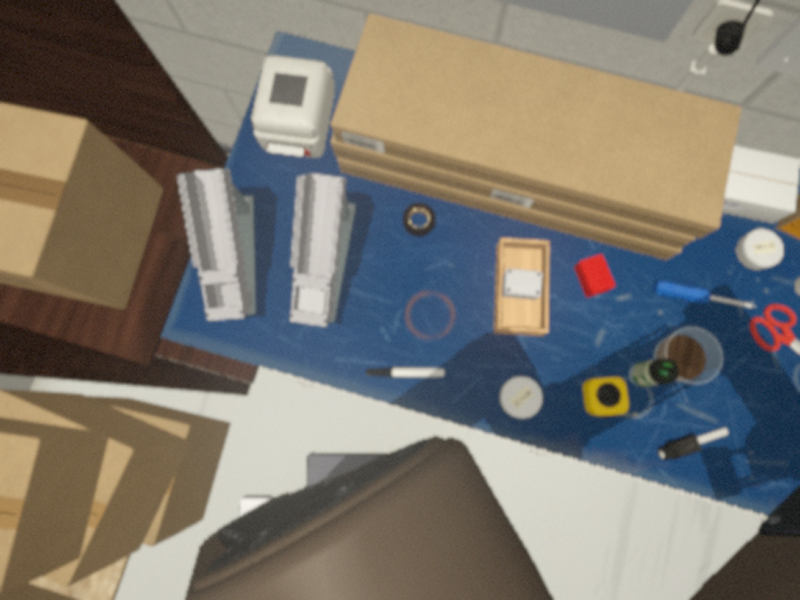

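The scene view shows two chutes at upper left, with the tray and its enclosure at (490,370). In the top view the chutes are at (220,240) and (318,250), and the tray is at (522,285). I'll enlarge the chutes and the tray.

Run:
```python
import cv2,numpy as np
a=cv2.imread("pics/raw_top.png")
c=cv2.resize(a[100:220,105:265],(800,600),interpolation=cv2.INTER_CUBIC)
cv2.imwrite("pics/c1.png",c)   # 5x, offset 105,100
b=cv2.imread("pics/raw_scene.png")
l=cv2.resize(a[145:220,305:405],(800,600),interpolation=cv2.INTER_CUBIC) # 8x offset 305,145
cv2.imwrite("pics/c2.png",l)
```

```text
(no output)
```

View pics/c1.png

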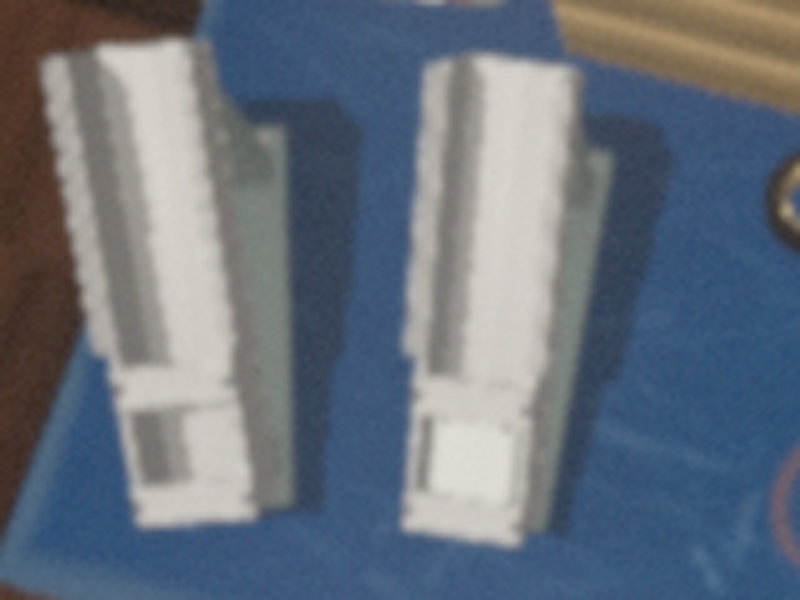

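View pics/c2.png

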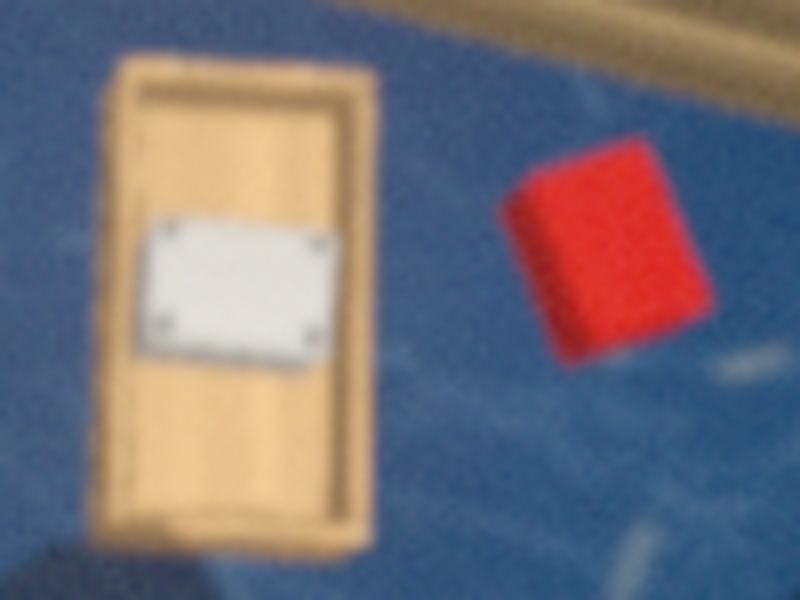

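The right chute holds the old enclosure (bright lid at crop (470,460)), so the left chute is the empty one. The lid corners in the tray crop are about (152,217), (340,232), (326,355) and (140,345). Next I'll fit the poses.

```bash
cat > h.py <<'E'
import cv2,numpy as np
from plant import ctrl
from scipy.optimize import least_squares
from scipy.spatial.transform import Rotation as R
np.set_printoptions(precision=4,suppress=True)
P={n:ctrl.camera_params(n) for n in("scene","top")}
def proj(n,p):
    c=P[n];T=np.linalg.inv(c["cam_to_world"]);q=np.atleast_2d(p)@T[:3,:3].T+T[:3,3]
    return np.c_[c["cx"]+c["fx"]*q[:,0]/-q[:,2],c["cy"]+c["fy"]*q[:,1]/q[:,2]]
def ray(n,u,v,z):
    c=P[n];d=c["cam_to_world"][:3,:3]@np.array([(u-c["cx"])/c["fx"],-(v-c["cy"])/c["fy"],-1]);o=c["cam_to_world"][:3,3]
    return o+d*(z-o[2])/d[2]
def lane(s): # x,y,yaw(deg)
    return R.from_euler('ZY',[s[2],-28],degrees=True).as_matrix(),np.array([s[0],s[1],.03])
def lanept(s,p):
    M,o=lane(s);return np.asarray(p)/1000@M.T+o
E
python3 - <<'E'
from h import *
cr=lambda pts,k,o:(np.array(pts)+.5)/k-.5+np.array(o)
lid=cr([(152,217),(340,232),(326,355),(140,345)],8,(305,145))
w=np.array([ray("top",*p,.046) for p in lid]);print(w,"c",w.mean(0))
d=w[1]-w[0]+w[2]-w[3];print("len",np.linalg.norm(w[1]-w[0]),np.linalg.norm(w[2]-w[1]),"yaw",np.degrees(np.arctan2(d[1],d[0])))
tr=cr([(120,57),(378,68),(372,545),(92,540)],8,(305,145))
t=np.array([ray("top",*p,.045) for p in tr]);print("tray",t[:,:2],t.mean(0))
mod=[(80,30,53),(80,-30,53),(60,30,53),(60,-30,53),(18,30,53),(18,-30,53),(-2,30,53),(-2,-30,53)]
im={}
for nm,pts,x0 in(("left",[(115,372),(236,374),(120,408),(240,402),(135,492),(248,483),(138,527),(258,518)],(.65,.25,10)),("right",[(412,385),(535,390),(415,415),(530,422),(410,497),(525,505),(402,530),(522,546)],(.65,.1,0))):
    uv=cr(pts,5,(105,100))
    f=lambda s:(proj("top",lanept(s,mod))-uv).ravel()
    r=least_squares(f,x0,x_scale=(.01,.01,1));print(nm,r.x,r.fun.reshape(-1,2).round(1).tolist(), "mouth",lanept(r.x,(160,0,0)))
    im[nm]=r.x
def draw(n,off,k,size,out):
    a=cv2.imread(f"pics/raw_{n}.png");x,y=off;w,h=size[0]//k,size[1]//k
    a=cv2.resize(a[y:y+h,x:x+w],size,interpolation=cv2.INTER_CUBIC)
    for s in im.values():
        for ln in([(0,26,0),(235,26,0)],[(0,-26,0),(235,-26,0)],[(235,26,0),(235,-26,0)],[(235,26,50),(235,35,56),(90,35,56)],[(235,-26,50),(235,-35,56),(90,-35,56)],[(-2,30,53),(80,30,53),(80,-30,53),(-2,-30,53),(-2,30,53)]):
            q=(proj(n,lanept(s,ln))-off+.5)*k-.5
            cv2.polylines(a,[q.round().astype(int)],False,(0,0,255),1)
    return a
A=draw("top",(105,100),5,(500,560),0);B=draw("scene",(155,110),5,(500,560),0)
B=draw("scene",(155,110),5,(300*1,560),0) if 0 else B
cv2.imwrite("pics/o1.png",cv2.resize(np.hstack([A,B]),(800,448)))
E
```

```text
[[ 0.5406 -0.2859  0.046 ]
 [ 0.5366 -0.3492  0.046 ]
 [ 0.4941 -0.3433  0.046 ]
 [ 0.4963 -0.2812  0.046 ]] c [ 0.5169 -0.3149  0.046 ]
len 0.06342907213448903 0.04286797201007734 yaw -92.84580265050883
tray [[ 0.5971 -0.2759]
 [ 0.5948 -0.364 ]
 [ 0.4305 -0.3571]
 [ 0.4304 -0.2646]] [ 0.5132 -0.3154  0.045 ]
left [0.464  0.1842 3.9267] [[0.1, 0.1], [-0.2, -1.5], [0.2, 0.5], [-0.0, 0.6], [-0.3, -0.5], [0.5, 0.2], [0.2, -0.1], [-0.5, 0.6]] mouth [0.6049 0.1939 0.1051]
right [ 0.4594  0.0415 -4.9362] [[0.2, -1.4], [-0.7, 0.0], [-0.7, 0.2], [-0.1, 1.3], [-0.2, -0.4], [0.1, 0.4], [1.1, 0.3], [0.3, -0.4]] mouth [0.6001 0.0294 0.1051]
```

View pics/o1.png

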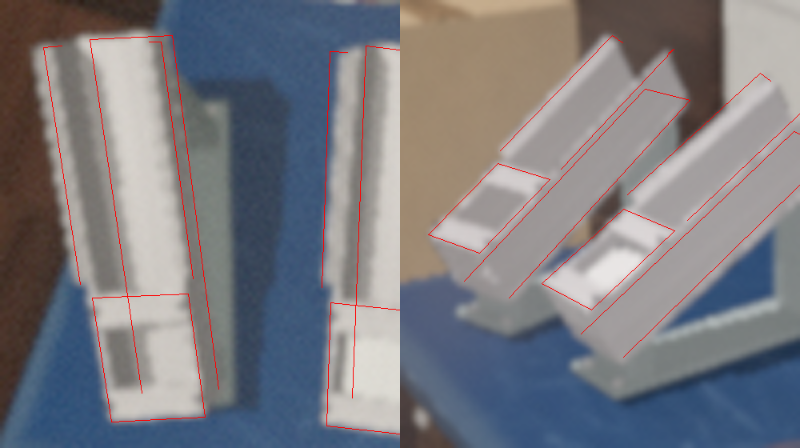

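The wireframe fit matches both cameras to within 1–2 mm. The empty lane's origin is (0.464, 0.184) at yaw about 4°. Next I'll plan the move above the tray.

```bash
cat >> h.py <<'E'
def go(pos,Rt):
    o=ctrl.get_obs();M=R.from_euler('xyz',o["orientation"],degrees=True)
    print("t",o["clock"],"delta mm",M.inv().apply(np.array(pos)-o["tool_pos"])*1000,"rot",(M.inv()*Rt).as_rotvec(degrees=True),"j",o["joint_pos"])
def down(yaw): return R.from_euler('xyz',[180,0,yaw],degrees=True)
E
python3 -c "
from h import *
go((.517,-.315,.2),down(-93))
for p in((430,280),(418,219),(405,372)): print(ray('top',p[0]/1.5625,p[1]/1.5625,.02))"
```

```text
t 0.1 delta mm [-428.2507  246.6474   26.0154] rot [  0.0787   0.0466 -73.38  ] j [-59.8671  20.5879   0.6394  -0.0164 -70.1355 -16.5073]
[ 0.5233 -0.1563  0.02  ]
[ 0.6362 -0.1332  0.02  ]
[ 0.3607 -0.1154  0.02  ]
```

Call:
apply_moves(deltas=[{"fingers": 70,"delta_pos": [-428,247,20],"angular": [0,0,-73.4]},{"fingers": 70,"delta_pos": [-428,247,20],"angular": [0,0,-73.4]},{"fingers": 70,"delta_pos": [-428,247,20],"angular": [0,0,-73.4]},{"fingers": 70,"delta_pos": [-428,247,20],"angular": [0,0,-73.4]},{"fingers": 70,"delta_pos": [-428,247,20],"angular": [0,0,-73.4]},{"fingers": 70,"delta_pos": [-428,247,20],"angular": [0,0,-73.4]},{"fingers": 70,"delta_pos": [-428,247,20],"angular": [0,0,-73.4]},{"fingers": 70,"delta_pos": [-428,247,20],"angular": [0,0,-73.4]},{"fingers": 70,"delta_pos": [-428,247,20],"angular": [0,0,-73.4]},{"fingers": 70,"delta_pos": [-428,247,20],"angular": [0,0,-73.4]}])

```text
clock: 1.1
tool_pos: [0.518, -0.3131, 0.2063]
orientation: [180.0, 0.0, -92.8]
force: [0.4, -1.1, -0.2]
opening: 0.0698
gripper_force: 0.0
```

```bash
python3 -c "
from h import *
go((.517,-.315,.1),down(-93)); print(ctrl.get_obs()['tool_pos'],ctrl.get_obs()['orientation'])"
```

```text
t 1.1 delta mm [  2.0069   0.9179 106.2819] rot [0.0151 0.0121 0.2301] j [-12.6777  14.842  -10.1646  -0.0103 -65.0104   9.9122]
[ 0.518  -0.3131  0.2063] [179.9849   0.0121 -92.7699]
```

Call:
apply_moves(deltas=[{"fingers": 70,"delta_pos": [2,1,50],"angular": [0,0,0]},{"fingers": 70,"delta_pos": [2,1,100],"angular": [0,0,0]},{"fingers": 70,"delta_pos": [2,1,130],"angular": [0,0,0]},{"fingers": 70,"delta_pos": [2,1,130],"angular": [0,0,0]}])

```text
clock: 1.5
tool_pos: [0.5122, -0.3157, 0.0716]
orientation: [179.5, 0.1, -93.0]
force: [-0.8, -0.6, -0.4]
opening: 0.0699
gripper_force: 0.0
```

Run:
```python
from h import *
a=ctrl.snapshot("top");b=ctrl.snapshot("scene")
go((.517,-.315,.014),down(-93))
A=cv2.resize(a[140:225,300:370,::-1],None,fx=6,fy=6,interpolation=2);B=cv2.resize(b[205:275,270:360,::-1],None,fx=6,fy=6,interpolation=2)
B=cv2.resize(B,(380,510));cv2.imwrite("pics/g1.png",np.hstack([A,B]))
```

```text
t 1.6 delta mm [-2.4041 -1.138  62.9034] rot [ 0.0603 -0.0209  0.0505] j [-13.1151  21.7953 -18.9439   0.0411 -49.3164  10.1388]
```

View pics/g1.png

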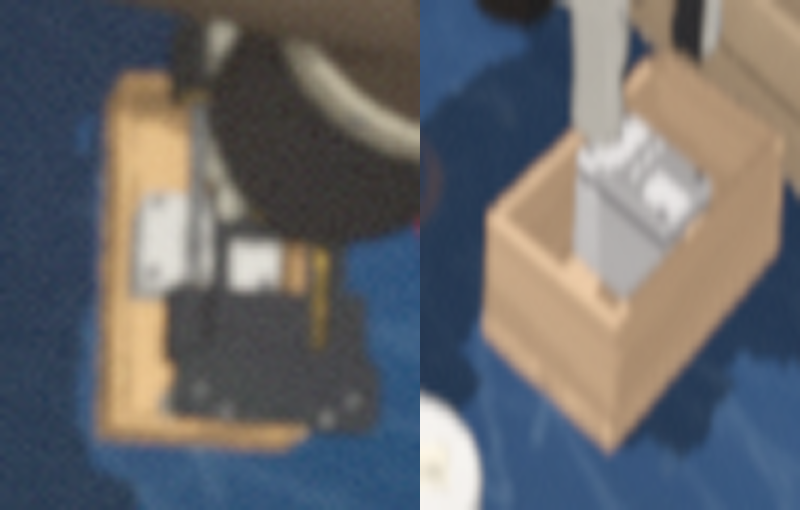

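The view shows the gripper straddling the box, with the near finger in front of the lid's near-left edge at (600,140). The alignment looks plausible, so I'll descend.

Call:
apply_moves(deltas=[{"fingers": 70,"delta_pos": [-2,-1,25],"angular": [0,0,0]},{"fingers": 70,"delta_pos": [-2,-1,45],"angular": [0,0,0]},{"fingers": 70,"delta_pos": [-2,-1,62],"angular": [0,0,0]},{"fingers": 70,"delta_pos": [-2,-1,62],"angular": [0,0,0]},{"fingers": 70,"delta_pos": [-2,-1,62],"angular": [0,0,0]},{"fingers": 30,"delta_pos": [-2,-1,62],"angular": [0,0,0]},{"fingers": 30,"delta_pos": [-2,-1,62],"angular": [0,0,0]},{"fingers": 30,"delta_pos": [-2,-1,62],"angular": [0,0,0]},{"fingers": 30,"delta_pos": [-2,-1,62],"angular": [0,0,0]},{"fingers": 30,"delta_pos": [-2,-1,62],"angular": [0,0,0]}])

```text
clock: 2.6
tool_pos: [0.5174, -0.3153, 0.0153]
orientation: [-179.9, -0.0, -93.0]
force: [0.2, 0.7, 5.5]
opening: 0.0438
gripper_force: 29.9
```

Call:
apply_moves(deltas=[{"fingers": 30,"delta_pos": [0,0,-30],"angular": [0,0,0]},{"fingers": 30,"delta_pos": [0,0,-60],"angular": [0,0,0]},{"fingers": 30,"delta_pos": [0,0,-90],"angular": [0,0,0]},{"fingers": 30,"delta_pos": [0,0,-90],"angular": [0,0,0]},{"fingers": 30,"delta_pos": [0,0,-90],"angular": [0,0,0]}])

```text
clock: 3.1
tool_pos: [0.5167, -0.315, 0.1048]
orientation: [-179.9, 0.0, -93.0]
force: [0.3, 0.3, -2.4]
opening: 0.044
gripper_force: 29.8
```

```bash
python3 -c "
from h import *
go((.5,-.17,.1),down(-180)); print(ctrl.get_obs()['opening'])"
```

```text
t 3.1 delta mm [-143.9002   24.2325    4.8515] rot [-0.0298  0.0493 87.006 ] j [-12.9019  19.9478 -17.417   -0.028  -52.588    9.925 ]
0.043999849975004536
```

Call:
apply_moves(deltas=[{"fingers": 30,"delta_pos": [-20,3,0],"angular": [0,0,8]},{"fingers": 30,"delta_pos": [-45,8,0],"angular": [0,0,16]},{"fingers": 30,"delta_pos": [-70,12,0],"angular": [0,0,24]},{"fingers": 30,"delta_pos": [-95,16,0],"angular": [0,0,32]},{"fingers": 30,"delta_pos": [-115,20,0],"angular": [0,0,40]},{"fingers": 30,"delta_pos": [-130,22,0],"angular": [0,0,48]},{"fingers": 30,"delta_pos": [-140,24,0],"angular": [0,0,56]},{"fingers": 30,"delta_pos": [-144,24,0],"angular": [0,0,64]},{"fingers": 30,"delta_pos": [-144,24,0],"angular": [0,0,72]},{"fingers": 30,"delta_pos": [-144,24,0],"angular": [0,0,80]}])

```text
clock: 4.1
tool_pos: [0.4991, -0.1697, 0.1029]
orientation: [180.0, -0.2, -173.3]
force: [0.4, -0.7, -1.1]
opening: 0.0437
gripper_force: 29.8
```

```bash
python3 -c "
from h import *
go((.5,-.17,.0095),down(-180)); print(ctrl.get_obs()['opening'])"
```

```text
t 4.1 delta mm [-1.1822 -0.4644 93.425 ] rot [ 0.0258 -0.1744  6.7043] j [  2.5393  13.5582 -27.1868  -0.0307 -49.4296 -85.8151]
0.04369426596574265
```

Call:
apply_moves(deltas=[{"fingers": 30,"delta_pos": [0,0,20],"angular": [0,0,6.7]},{"fingers": 30,"delta_pos": [-1,0,45],"angular": [0,0,6.7]},{"fingers": 30,"delta_pos": [-1,0,70],"angular": [0,0,6.7]},{"fingers": 30,"delta_pos": [-1,0,85],"angular": [0,0,6.7]},{"fingers": 30,"delta_pos": [-1,0,89],"angular": [0,0,6.7]},{"fingers": 30,"delta_pos": [-1,0,89],"angular": [0,0,6.7]},{"fingers": 30,"delta_pos": [-1,0,89],"angular": [0,0,6.7]}])

```text
clock: 4.8
tool_pos: [0.5014, -0.17, 0.0158]
orientation: [-180.0, 0.0, -179.7]
force: [0.3, -1.1, -1.1]
opening: 0.044
gripper_force: 29.8
```

Box underside is about 6 mm up. I'll lower it in small rows.

Call:
apply_moves(deltas=[{"fingers": 30,"delta_pos": [0,0,2],"angular": [0,0,0]},{"fingers": 30,"delta_pos": [0,0,4],"angular": [0,0,0]},{"fingers": 30,"delta_pos": [0,0,5],"angular": [0,0,0]},{"fingers": 30,"delta_pos": [0,0,5.5],"angular": [0,0,0]},{"fingers": 30,"delta_pos": [0,0,5.5],"angular": [0,0,0]},{"fingers": 30,"delta_pos": [0,0,5.5],"angular": [0,0,0]}])

```text
clock: 5.4
tool_pos: [0.5013, -0.17, 0.0101]
orientation: [-180.0, 0.0, -179.7]
force: [0.1, -1.0, -0.6]
opening: 0.044
gripper_force: 29.8
```

Call:
apply_moves(deltas=[{"fingers": 30,"delta_pos": [0,0,0.7],"angular": [0,0,0]},{"fingers": 30,"delta_pos": [0,0,1.2],"angular": [0,0,0]},{"fingers": 30,"delta_pos": [0,0,1.2],"angular": [0,0,0]}])

```text
clock: 5.7
tool_pos: [0.5014, -0.1699, 0.0093]
orientation: [-180.0, 0.0, -179.7]
force: [-2.2, 1.0, 3.9]
opening: 0.044
gripper_force: 29.9
```

Call:
apply_moves(deltas=[{"fingers": 60,"delta_pos": [0,0,0],"angular": [0,0,0]},{"fingers": 70,"delta_pos": [0,0,0],"angular": [0,0,0]},{"fingers": 86,"delta_pos": [0,0,0],"angular": [0,0,0]},{"fingers": 86,"delta_pos": [0,0,-5],"angular": [0,0,0]},{"fingers": 86,"delta_pos": [0,0,-40],"angular": [0,0,0]},{"fingers": 86,"delta_pos": [0,0,-75],"angular": [0,0,0]},{"fingers": 86,"delta_pos": [0,0,-75],"angular": [0,0,0]}])

```text
clock: 6.4
tool_pos: [0.5044, -0.1702, 0.0887]
orientation: [-180.0, 0.5, -179.6]
force: [1.3, -0.1, -0.2]
opening: 0.0855
gripper_force: 0.0
```

Run:
```python
from h import *
a=ctrl.snapshot("top");b=ctrl.snapshot("scene")
go((.5014,-.17,.009),down(-90));print(ctrl.get_obs()["tool_pos"])
cv2.imwrite("pics/raw_b.png",b[:,:,::-1])
c=proj("scene",[(.5014,-.17,.04)])[0];print(c)
u,v=c.astype(int);B=cv2.resize(b[v-37:v+38,u-50:u+50,::-1],(800,600),interpolation=2)
for z in(0,.04):
    q=np.array([(.5014+sx*.031,-.17+sy*.022,z) for sx,sy in((1,1),(1,-1),(-1,-1),(-1,1))])
    cv2.polylines(B,[((proj("scene",q)-(u-50,v-37)+.5)*8).astype(int)],True,(0,0,255),1)
cv2.imwrite("pics/g2.png",B)
```

```text
t 6.5 delta mm [ 0.6805 -0.1392 76.0459] rot [ -0.1087   0.1284 -89.6802] j [  2.5179  14.9029 -28.2462  -0.0087 -46.6994 -92.1922]
[ 0.5019 -0.1699  0.085 ]
[271.0053 211.6918]
```

View pics/g2.png

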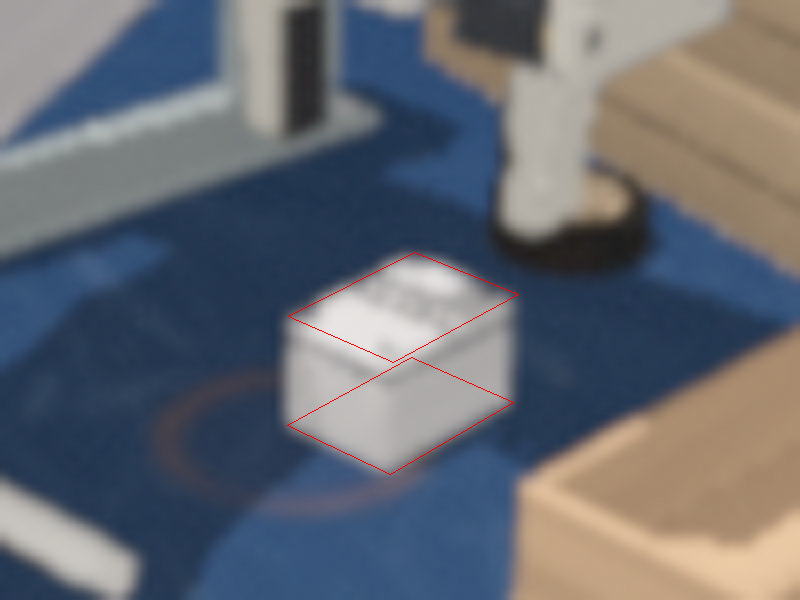

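The box stands free on the bench and matches the predicted outline to about 1 mm. Next I'll turn 90° and re-grasp it by its ends.

Call:
apply_moves(deltas=[{"fingers": 86,"delta_pos": [0.5,0,0],"angular": [0,0,-89.6]},{"fingers": 86,"delta_pos": [0.5,0,0],"angular": [0,0,-89.6]},{"fingers": 86,"delta_pos": [0.5,0,0],"angular": [0,0,-89.6]},{"fingers": 86,"delta_pos": [0.5,0,0],"angular": [0,0,-89.6]},{"fingers": 86,"delta_pos": [0.5,0,0],"angular": [0,0,-89.6]},{"fingers": 86,"delta_pos": [0.5,0,0],"angular": [0,0,-89.6]},{"fingers": 86,"delta_pos": [0.5,0,0],"angular": [0,0,-89.6]},{"fingers": 86,"delta_pos": [0.5,0,0],"angular": [0,0,-89.6]},{"fingers": 86,"delta_pos": [0.5,0,0],"angular": [0,0,-89.6]},{"fingers": 86,"delta_pos": [0.5,0,0],"angular": [0,0,-89.6]}])

```text
clock: 7.5
tool_pos: [0.4999, -0.1699, 0.0827]
orientation: [179.9, -0.0, -93.4]
force: [0.4, 0.2, -0.8]
opening: 0.0862
gripper_force: 0.0
```

Call:
apply_moves(deltas=[{"fingers": 86,"delta_pos": [0,0,0],"angular": [0,0,-3.7]},{"fingers": 86,"delta_pos": [0,0,0],"angular": [0,0,-3.7]},{"fingers": 86,"delta_pos": [0,0,0],"angular": [0,0,-3.7]}])

```text
clock: 7.8
tool_pos: [0.5002, -0.1699, 0.0831]
orientation: [179.9, 0.0, -90.2]
force: [0.6, 0.2, 0.3]
opening: 0.0862
gripper_force: 0.0
```

```bash
python3 -c "
from h import *
go((.5014,-.17,.009),down(-89.7)); print(ctrl.get_obs()['tool_pos'],ctrl.get_obs()['orientation'])"
```

```text
t 7.8 delta mm [ 0.0815 -1.3091 74.1403] rot [ 0.0828  0.0037 -0.4626] j [  2.5205  15.0327 -28.3795  -0.0099 -46.6704  -2.6763]
[ 0.5002 -0.1699  0.0831] [179.9172   0.0033 -90.1626]
```

Call:
apply_moves(deltas=[{"fingers": 86,"delta_pos": [0,-1,30],"angular": [0,0,-0.4]},{"fingers": 86,"delta_pos": [0,-1,55],"angular": [0,0,-0.4]},{"fingers": 86,"delta_pos": [0,-1,73],"angular": [0,0,-0.4]},{"fingers": 86,"delta_pos": [0,-1,73],"angular": [0,0,-0.4]},{"fingers": 50,"delta_pos": [0,-1,73],"angular": [0,0,-0.4]},{"fingers": 50,"delta_pos": [0,-1,73],"angular": [0,0,-0.4]},{"fingers": 50,"delta_pos": [0,-1,73],"angular": [0,0,-0.4]},{"fingers": 50,"delta_pos": [0,-1,73],"angular": [0,0,-0.4]},{"fingers": 50,"delta_pos": [0,-1,73],"angular": [0,0,-0.4]}])

```text
clock: 8.7
tool_pos: [0.5022, -0.1699, 0.0118]
orientation: [-179.9, -0.0, -89.6]
force: [-1.1, 1.8, 6.1]
opening: 0.0619
gripper_force: 29.9
```

Call:
apply_moves(deltas=[{"fingers": 50,"delta_pos": [0,0,-20],"angular": [0,0,0]},{"fingers": 50,"delta_pos": [0,0,-55],"angular": [0,0,0]},{"fingers": 50,"delta_pos": [0,0,-95],"angular": [0,0,0]},{"fingers": 50,"delta_pos": [0,0,-135],"angular": [0,0,0]},{"fingers": 50,"delta_pos": [0,0,-175],"angular": [0,0,0]},{"fingers": 50,"delta_pos": [0,0,-215],"angular": [0,0,0]},{"fingers": 50,"delta_pos": [0,0,-250],"angular": [0,0,0]},{"fingers": 50,"delta_pos": [0,0,-265],"angular": [0,0,0]},{"fingers": 50,"delta_pos": [0,0,-265],"angular": [0,0,0]}])

```text
clock: 9.6
tool_pos: [0.5028, -0.17, 0.2787]
orientation: [-179.7, -0.0, -89.6]
force: [-0.0, -1.2, -1.8]
opening: 0.0621
gripper_force: 29.9
```

```bash
cat >> h.py <<'E'
S=[.464,.1842,3.93]
def lgo(x,y,z,s=None):
    s=s or S;M,_=lane(s);print("target",lanept(s,(x,y,z)));go(lanept(s,(x,y,z)),R.from_matrix(np.c_[-M[:,1],-M[:,0],-M[:,2]]))
E
python3 -c "
from h import *
o=ctrl.get_obs();print(o['tool_pos'],o['opening'],o['orientation'])
go((.56,.19,.29),down(-86)); lgo(155,0,102)"
```

```text
[ 0.5028 -0.17    0.2787] 0.06206940352396779 [-179.7015   -0.0095  -89.6292]
t 9.6 delta mm [-359.655   -59.6324  -11.097 ] rot [-0.2981 -0.0189 -3.6292] j [  2.5154   4.8983 -12.884    0.0217 -71.9198  -2.1513]
target [0.5528 0.1903 0.1928]
t 9.6 delta mm [-360.0157  -51.8899   86.0352] rot [27.6928 -0.8878 -3.4827] j [  2.5154   4.8983 -12.884    0.0217 -71.9198  -2.1513]
```

Call:
apply_moves(deltas=[{"fingers": 50,"delta_pos": [-25,-4,0],"angular": [0,0,0]},{"fingers": 50,"delta_pos": [-70,-10,0],"angular": [2,0,0]},{"fingers": 50,"delta_pos": [-115,-17,0],"angular": [5,0,0]},{"fingers": 50,"delta_pos": [-160,-23,0],"angular": [9,0,-1]},{"fingers": 50,"delta_pos": [-205,-30,0],"angular": [13,0,-2]},{"fingers": 50,"delta_pos": [-250,-36,0],"angular": [17,-0.5,-3]},{"fingers": 50,"delta_pos": [-295,-43,0],"angular": [21,-0.7,-3]},{"fingers": 50,"delta_pos": [-335,-49,0],"angular": [25,-0.9,-3.5]},{"fingers": 50,"delta_pos": [-355,-52,0],"angular": [27.7,-0.9,-3.5]},{"fingers": 50,"delta_pos": [-360,-52,0],"angular": [27.7,-0.9,-3.5]}])

```text
clock: 10.6
tool_pos: [0.5494, 0.1913, 0.2729]
orientation: [-152.4, -0.1, -85.9]
force: [0.6, -1.3, -1.5]
opening: 0.0618
gripper_force: 29.9
```

```bash
python3 -c "
from h import *
o=ctrl.get_obs();print(o['tool_pos'],o['opening'],o['orientation'])
lgo(155,0,85)"
```

```text
[0.5494 0.1913 0.2729] 0.06182034353698595 [-152.4095   -0.117   -85.8525]
target [0.5607 0.1908 0.1778]
t 10.6 delta mm [ 1.0343 34.0447 89.4788] rot [ 0.4093 -0.0021  0.247 ] j [ 48.6557  -5.02   -40.9641  31.8656 -38.1294 -67.0887]
```

Call:
apply_moves(deltas=[{"fingers": 50,"delta_pos": [1,12,30],"angular": [0.4,0,0.2]},{"fingers": 50,"delta_pos": [1,24,60],"angular": [0.4,0,0.2]},{"fingers": 50,"delta_pos": [1,34,85],"angular": [0.4,0,0.2]},{"fingers": 50,"delta_pos": [1,34,89],"angular": [0.4,0,0.2]},{"fingers": 50,"delta_pos": [1,34,89],"angular": [0.4,0,0.2]},{"fingers": 50,"delta_pos": [1,34,89],"angular": [0.4,0,0.2]}])

```text
clock: 11.2
tool_pos: [0.5638, 0.19, 0.1827]
orientation: [-151.8, 0.2, -86.3]
force: [0.6, 0.6, -2.3]
opening: 0.062
gripper_force: 29.9
```

Run:
```python
from h import *
a=ctrl.snapshot("top");b=ctrl.snapshot("scene")
o=ctrl.get_obs();lgo(155,0,85);M,og=lane(S)
print("lane coords tcp",(o["tool_pos"]-og)@M*1000,o["opening"])
Rt=R.from_euler('xyz',o["orientation"],degrees=True).as_matrix()
out=[]
for n,im,off in(("top",a,(100,95)),("scene",b,(155,105))):
    k=5;A=cv2.resize(im[off[1]:off[1]+110,off[0]:off[0]+80,::-1],None,fx=k,fy=k,interpolation=2)
    D=lambda p,c:cv2.polylines(A,[((proj(n,p)-off+.5)*k-.5).round().astype(int)],True,c,1)
    for zt in(12,-28):
        D(np.array([(sx*22,sy*31,zt) for sx,sy in((1,1),(1,-1),(-1,-1),(-1,1))])/1000@Rt.T+o["tool_pos"],(0,0,255))
    for y in(30,-30): D(lanept(S,[(0,y,50),(235,y,50)]),(0,255,0))
    for y in(39,-39): D(lanept(S,[(90,y,56),(235,y,56)]),(255,255,0))
    out.append(A)
cv2.imwrite("pics/g3.png",np.hstack(out))
```

```text
target [0.5607 0.1908 0.1778]
t 11.3 delta mm [-0.2433  5.0673  3.3103] rot [-0.2405  0.109  -0.2524] j [ 40.5786   1.0671 -52.7953  52.9568 -20.6069 -84.5969]
lane coords tcp [160.0522  -0.2719  88.331 ] 0.061996628526614896
```

View pics/g3.png

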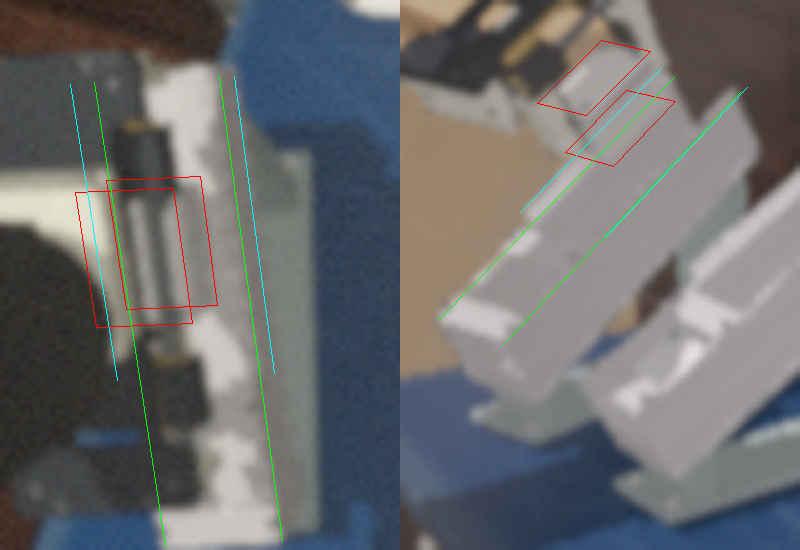

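The box hovers centred over the lane and the scene view's lip line agrees. Before lowering, I'll cross-check the lane's y and yaw numerically using wall-top profiles from the first pictures.

Run:
```python
from h import *
ys=np.arange(-50,51,2)
for n in("top","scene"):
    g=cv2.cvtColor(cv2.imread(f"pics/raw_{n}.png"),cv2.COLOR_BGR2GRAY).astype(np.float32)
    for z,x0,x1 in((56,200,230),(56,100,130),(53,62,78),(53,0,16)):
        acc=0
        xs=np.arange(x0,x1,3)
        for x in xs:
            q=proj(n,lanept(S,np.c_[np.full(len(ys),x),ys,np.full(len(ys),z)])).astype(np.float32)
            acc=acc+cv2.remap(g,q[:,:1],q[:,1:],cv2.INTER_LINEAR).ravel()
        print(n,z,x0,*[f"{y}:{int(v)}" for y,v in zip(ys,acc/len(xs))])
```

```text
top 56 200 -50:80 -48:83 -46:87 -44:91 -42:99 -40:109 -38:115 -36:116 -34:117 -32:126 -30:146 -28:169 -26:184 -24:192 -22:197 -20:201 -18:203 -16:203 -14:203 -12:205 -10:207 -8:208 -6:209 -4:208 -2:205 0:199 2:187 4:172 6:159 8:152 10:148 12:143 14:134 16:123 18:116 20:114 22:112 24:112 26:116 28:131 30:150 32:164 34:167 36:166 38:159 40:142 42:112 44:79 46:64 48:60 50:60
top 56 100 -50:128 -48:127 -46:126 -44:125 -42:123 -40:121 -38:119 -36:121 -34:133 -32:154 -30:176 -28:187 -26:194 -24:198 -22:201 -20:202 -18:203 -16:202 -14:202 -12:204 -10:205 -8:204 -6:204 -4:202 -2:197 0:186 2:169 4:155 6:149 8:144 10:138 12:129 14:121 16:118 18:117 20:117 22:117 24:123 26:140 28:158 30:169 32:171 34:168 36:161 38:141 40:110 42:79 44:62 46:56 48:56 50:55
top 53 62 -50:128 -48:128 -46:127 -44:125 -42:122 -40:120 -38:119 -36:118 -34:117 -32:121 -30:134 -28:152 -26:169 -24:179 -22:187 -20:193 -18:196 -16:197 -14:198 -12:198 -10:197 -8:197 -6:196 -4:194 -2:194 0:194 2:193 4:194 6:195 8:195 10:195 12:195 14:194 16:194 18:196 20:196 22:196 24:194 26:189 28:179 30:163 32:141 34:114 36:92 38:81 40:77 4
[... 1232 characters left out ...]
-36:155 -34:158 -32:162 -30:168 -28:174 -26:180 -24:187 -22:192 -20:196 -18:199 -16:200 -14:201 -12:201 -10:201 -8:201 -6:201 -4:200 -2:200 0:200 2:200 4:200 6:200 8:201 10:201 12:202 14:202 16:202 18:202 20:201 22:199 24:196 26:190 28:183 30:173 32:163 34:154 36:147 38:143 40:141 42:141 44:140 46:140 48:140 50:140
scene 53 0 -50:150 -48:149 -46:149 -44:149 -42:149 -40:150 -38:152 -36:154 -34:159 -32:165 -30:171 -28:177 -26:184 -24:190 -22:194 -20:197 -18:198 -16:199 -14:199 -12:199 -10:200 -8:200 -6:201 -4:201 -2:200 0:200 2:200 4:200 6:201 8:201 10:200 12:200 14:200 16:200 18:200 20:199 22:196 24:191 26:183 28:172 30:161 32:152 34:145 36:141 38:140 40:140 42:140 44:140 46:140 48:140 50:140
```

```bash
sed -i 's/^S=.*/S=[.464,.1844,5.25]/' h.py
python3 - <<'E'
from h import *
ys=np.arange(-50,51,1)
for n in("top","scene"):
    g=cv2.cvtColor(cv2.imread(f"pics/raw_{n}.png"),cv2.COLOR_BGR2GRAY).astype(np.float32)
    for z,x0,x1 in((56,200,230),(56,100,130),(53,62,78),(53,0,16)):
        xs=np.arange(x0,x1,3)
        acc=sum(cv2.remap(g,q[:,:1],q[:,1:],cv2.INTER_LINEAR).ravel() for q in [proj(n,lanept(S,np.c_[np.full(len(ys),x),ys,np.full(len(ys),z)])).astype(np.float32) for x in xs])/len(xs)
        d=np.gradient(cv2.GaussianBlur(acc[:,None],(1,5),1).ravel())
        print(n,x0,"rise",ys[np.argmax(d[:40])],"fall",ys[60+np.argmin(d[60:])])
lgo(155,0,85);lgo(155,0,22)
E
```

```text
top 200 rise -33 fall 38
top 100 rise -34 fall 38
top 62 rise -29 fall 32
top 0 rise -29 fall 31
scene 200 rise -44 fall 37
scene 100 rise -37 fall 35
scene 62 rise -27 fall 29
scene 0 rise -28 fall 28
target [0.5605 0.1933 0.1778]
t 11.3 delta mm [-2.6762  5.0886  3.3092] rot [-0.2429 -0.5132 -1.4166] j [ 40.5786   1.0671 -52.7953  52.9568 -20.6069 -84.5969]
target [0.59   0.196  0.1222]
t 11.3 delta mm [-3.2371  5.3627 66.3061] rot [-0.2429 -0.5132 -1.4166] j [ 40.5786   1.0671 -52.7953  52.9568 -20.6069 -84.5969]
```

The lane is actually yawed 5.25°, with its centre about +0.8 mm more in y. The wrist is nearing a range limit (j4 at 53° and rising), so I'll place higher up the lane, at x about 188.

```bash
python3 -c "
from h import *
lgo(188,0.8,84);lgo(188,.8,22)"
```

```text
target [0.59   0.1968 0.1924]
t 11.3 delta mm [ -4.3013 -27.8769   4.4382] rot [-0.2429 -0.5132 -1.4166] j [ 40.5786   1.0671 -52.7953  52.9568 -20.6069 -84.5969]
target [0.6189 0.1994 0.1377]
t 11.3 delta mm [ -4.8533 -27.6072  66.4351] rot [-0.2429 -0.5132 -1.4166] j [ 40.5786   1.0671 -52.7953  52.9568 -20.6069 -84.5969]
```

Call:
apply_moves(deltas=[{"fingers": 50,"delta_pos": [-2,-10,0],"angular": [-0.1,-0.3,-0.7]},{"fingers": 50,"delta_pos": [-4,-20,0],"angular": [-0.2,-0.5,-1.4]},{"fingers": 50,"delta_pos": [-4.3,-28,2],"angular": [-0.2,-0.5,-1.4]},{"fingers": 50,"delta_pos": [-4.3,-28,8],"angular": [-0.2,-0.5,-1.4]},{"fingers": 50,"delta_pos": [-4.3,-28,14],"angular": [-0.2,-0.5,-1.4]},{"fingers": 50,"delta_pos": [-4.5,-28,20],"angular": [-0.2,-0.5,-1.4]},{"fingers": 50,"delta_pos": [-4.5,-28,20],"angular": [-0.2,-0.5,-1.4]},{"fingers": 50,"delta_pos": [-4.5,-28,20],"angular": [-0.2,-0.5,-1.4]}])

```text
clock: 12.1
tool_pos: [0.5967, 0.1969, 0.1773]
orientation: [-152.1, -0.1, -84.8]
force: [0.6, -0.3, -1.3]
opening: 0.0617
gripper_force: 29.9
```

```bash
python3 -c "
from h import *
lgo(188,.8,20);o=ctrl.get_obs();M,og=lane(S);print((o['tool_pos']-og)@M*1000)"
```

```text
target [0.6199 0.1995 0.1359]
t 12.1 delta mm [-0.5849 -1.2386 47.4636] rot [ 0.0658 -0.085   0.0078] j [ 38.2352   4.5889 -49.5755  52.1241 -18.9462 -80.4018]
[186.816    0.2854  67.4658]
```

Call:
apply_moves(deltas=[{"fingers": 50,"delta_pos": [-0.6,-1,8],"angular": [0,0,0]},{"fingers": 50,"delta_pos": [-0.6,-1,16],"angular": [0,0,0]},{"fingers": 50,"delta_pos": [-0.6,-1,24],"angular": [0,0,0]},{"fingers": 50,"delta_pos": [-0.6,-1,32],"angular": [0,0,0]},{"fingers": 50,"delta_pos": [-0.6,-1,32],"angular": [0,0,0]},{"fingers": 50,"delta_pos": [-0.6,-1,32],"angular": [0,0,0]}])

```text
clock: 12.7
tool_pos: [0.6126, 0.1984, 0.1495]
orientation: [-152.1, -0.1, -84.8]
force: [0.2, -0.4, -0.6]
opening: 0.0617
gripper_force: 29.9
```

```bash
python3 -c "
from h import *
lgo(188,.8,12);o=ctrl.get_obs();M,og=lane(S);print((o['tool_pos']-og)@M*1000, o['force']@M,o['orientation'])"
```

```text
target [0.6236 0.1999 0.1289]
t 12.7 delta mm [-0.4939 -0.1351 23.4854] rot [ 0.0595 -0.1137 -0.0099] j [ 31.0293   7.7014 -52.244   69.2211 -12.701  -91.8721]
[187.8892   0.3527  35.4864] [-0.1417 -0.3843 -0.5631] [-152.0595   -0.0957  -84.8121]
```

Call:
apply_moves(deltas=[{"fingers": 50,"delta_pos": [-0.5,-4,4],"angular": [0,0,0]},{"fingers": 50,"delta_pos": [-0.5,-8,8],"angular": [0,0,0]},{"fingers": 50,"delta_pos": [-0.5,-8,12],"angular": [0,0,0]},{"fingers": 50,"delta_pos": [-0.5,-8,12],"angular": [0,0,0]},{"fingers": 50,"delta_pos": [-0.5,-8,12],"angular": [0,0,0]}])

```text
clock: 13.2
tool_pos: [0.6251, 0.2003, 0.1421]
orientation: [-152.1, -0.1, -84.8]
force: [0.4, -0.1, -2.3]
opening: 0.0618
gripper_force: 29.9
```

```bash
python3 -c "
from h import *
lgo(196,.8,12);o=ctrl.get_obs();M,og=lane(S);print((o['tool_pos']-og)@M*1000, o['force']@M,o['orientation'])"
```

```text
target [0.6306 0.2005 0.1326]
t 13.2 delta mm [ 0.2921 -0.4692 11.0147] rot [ 0.0959 -0.1034  0.0166] j [ 28.4379   9.2476 -51.8271  74.5084 -11.1243 -94.9508]
[195.5491   1.1119  23.0149] [-0.7481 -0.1213 -2.1923] [-152.0959   -0.0991  -84.7838]
```

Call:
apply_moves(deltas=[{"fingers": 50,"delta_pos": [0,0,3],"angular": [0,0,0]},{"fingers": 50,"delta_pos": [0,0,6],"angular": [0,0,0]},{"fingers": 50,"delta_pos": [0,0,8],"angular": [0,0,0]},{"fingers": 50,"delta_pos": [0,0,8],"angular": [0,0,0]},{"fingers": 50,"delta_pos": [0,0,8],"angular": [0,0,0]}])

```text
clock: 13.7
tool_pos: [0.6287, 0.2008, 0.1353]
orientation: [-152.1, -0.1, -84.8]
force: [-0.8, 0.5, -0.9]
opening: 0.0618
gripper_force: 29.9
```

Call:
apply_moves(deltas=[{"fingers": 50,"delta_pos": [0,0,1],"angular": [0,0,0]},{"fingers": 50,"delta_pos": [0,0,1.5],"angular": [0,0,0]},{"fingers": 50,"delta_pos": [0,0,1.5],"angular": [0,0,0]}])

```text
clock: 14.0
tool_pos: [0.6293, 0.201, 0.1338]
orientation: [-152.1, -0.1, -84.8]
force: [-0.3, -0.6, -1.6]
opening: 0.0621
gripper_force: 29.9
```

```bash
python3 -c "
from h import *
lgo(196,.8,12);o=ctrl.get_obs();M,og=lane(S);print((o['tool_pos']-og)@M*1000, o['force']@M,o['orientation'])"
```

```text
target [0.6306 0.2005 0.1326]
t 14.0 delta mm [ 0.6415 -0.6394  1.6371] rot [ 0.0886 -0.0792  0.0415] j [  24.6239   10.1317  -52.3753   83.9428   -9.06   -101.0912]
[195.3627   1.4433  13.6372] [-1.0704 -0.6073 -1.2302] [-152.0886   -0.0894  -84.7505]
```

Call:
apply_moves(deltas=[{"fingers": 50,"delta_pos": [0.4,0,0.6],"angular": [0,0,0]},{"fingers": 50,"delta_pos": [0.4,0,1.2],"angular": [0,0,0]},{"fingers": 50,"delta_pos": [0.4,0,1.2],"angular": [0,0,0]}])

```text
clock: 14.3
tool_pos: [0.6299, 0.2005, 0.1326]
orientation: [-152.1, -0.1, -84.8]
force: [0.2, -0.4, -1.9]
opening: 0.0618
gripper_force: 29.9
```

Call:
apply_moves(deltas=[{"fingers": 50,"delta_pos": [0,0,0.5],"angular": [0,0,0]},{"fingers": 50,"delta_pos": [0,0,0.8],"angular": [0,0,0]},{"fingers": 50,"delta_pos": [0,0,0.8],"angular": [0,0,0]}])

```text
clock: 14.6
tool_pos: [0.6303, 0.2006, 0.1319]
orientation: [-152.1, -0.1, -84.8]
force: [-0.5, 0.2, -1.0]
opening: 0.0621
gripper_force: 29.9
```

```bash
python3 -c "
from h import *
lgo(196,.8,12);o=ctrl.get_obs();M,og=lane(S);print((o['tool_pos']-og)@M*1000, o['force']@M,o['moment'])"
```

```text
target [0.6306 0.2005 0.1326]
t 14.6 delta mm [ 0.1228 -0.6332 -0.414 ] rot [ 0.0917 -0.0853  0.0305] j [  23.6483   10.3209  -52.4476   86.2105   -8.5961 -102.5208]
[195.3661   0.9219  11.5868] [-0.8984  0.2229 -0.7033] [-0.1598  1.8933 -0.0029]
```

Call:
apply_moves(deltas=[{"fingers": 50,"delta_pos": [0,0,0.5],"angular": [0,0,0]},{"fingers": 50,"delta_pos": [0,0,0.8],"angular": [0,0,0]},{"fingers": 50,"delta_pos": [0,0,0.8],"angular": [0,0,0]}])

```text
clock: 14.9
tool_pos: [0.6306, 0.2007, 0.1312]
orientation: [-152.1, -0.1, -84.8]
force: [-0.6, 0.1, -0.7]
opening: 0.0619
gripper_force: 29.9
```

Call:
apply_moves(deltas=[{"fingers": 50,"delta_pos": [0,0,0.3],"angular": [0,0,0]},{"fingers": 50,"delta_pos": [0,0,0.6],"angular": [0,0,0]},{"fingers": 50,"delta_pos": [0,0,0.6],"angular": [0,0,0]}])

```text
clock: 15.2
tool_pos: [0.6309, 0.2008, 0.1313]
orientation: [-152.0, -0.1, -84.8]
force: [-4.2, -1.3, 3.4]
opening: 0.0621
gripper_force: 29.9
```

```bash
python3 -c "
from h import *
lgo(196,.8,12);o=ctrl.get_obs();M,og=lane(S);print((o['tool_pos']-og)@M*1000, o['force']@M,o['moment'])"
```

```text
target [0.6306 0.2005 0.1326]
t 15.2 delta mm [ 0.2948 -0.3472 -1.3455] rot [ 0.0454 -0.066   0.0344] j [  23.0173   10.4123  -52.474    87.7994   -8.2939 -103.5484]
[195.6515   1.0931  10.6544] [-2.2057 -0.9283  5.0653] [-0.3178  2.2846 -0.0766]
```

Call:
apply_moves(deltas=[{"fingers": 64,"delta_pos": [0,0,0],"angular": [0,0,0]},{"fingers": 67,"delta_pos": [0,0,0],"angular": [0,0,0]},{"fingers": 70,"delta_pos": [0,0,0],"angular": [0,0,0]},{"fingers": 72,"delta_pos": [0,0,0],"angular": [0,0,0]},{"fingers": 72,"delta_pos": [0,0,-6],"angular": [0,0,0]},{"fingers": 72,"delta_pos": [0,0,-15],"angular": [0,0,0]},{"fingers": 72,"delta_pos": [0,0,-30],"angular": [0,0,0]},{"fingers": 72,"delta_pos": [0,0,-50],"angular": [0,0,0]},{"fingers": 72,"delta_pos": [0,0,-75],"angular": [0,0,0]},{"fingers": 72,"delta_pos": [0,0,-100],"angular": [0,0,0]}])

```text
clock: 16.2
tool_pos: [0.5833, 0.1971, 0.2192]
orientation: [-152.2, -0.1, -84.7]
force: [0.1, 0.5, 0.1]
opening: 0.0719
gripper_force: 0.0
```

Call:
apply_moves(deltas=[{"fingers": 72,"delta_pos": [0,0,-40],"angular": [0,0,0]},{"fingers": 72,"delta_pos": [0,0,-80],"angular": [0,0,0]},{"fingers": 72,"delta_pos": [0,0,-120],"angular": [0,0,0]},{"fingers": 72,"delta_pos": [0,0,-120],"angular": [0,0,0]},{"fingers": 72,"delta_pos": [0,0,-120],"angular": [0,0,0]}])

```text
clock: 16.7
tool_pos: [0.5281, 0.1922, 0.3265]
orientation: [-152.0, 0.1, -84.7]
force: [0.3, -0.2, -0.6]
opening: 0.0719
gripper_force: 0.0
```

Run:
```python
from h import *
a=ctrl.snapshot("top");b=ctrl.snapshot("scene");print(ctrl.get_obs()["tool_pos"])
A=cv2.resize(a[95:215,105:185,::-1],None,fx=5,fy=5,interpolation=2);B=cv2.resize(b[105:225,155:235,::-1],None,fx=5,fy=5,interpolation=2)
for n,im,off in(("top",A,(105,95)),("scene",B,(155,105))):
    q=(proj(n,lanept(S,[(0,22.8,40),(62,22.8,40),(62,-21.2,40),(0,-21.2,40)]))-off+.5)*5-.5
    cv2.polylines(im,[q.round().astype(int)],True,(0,0,255),1)
cv2.imwrite("pics/end.png",np.hstack([A,B]))
```

```text
[0.5281 0.1914 0.3243]
```

View pics/end.png

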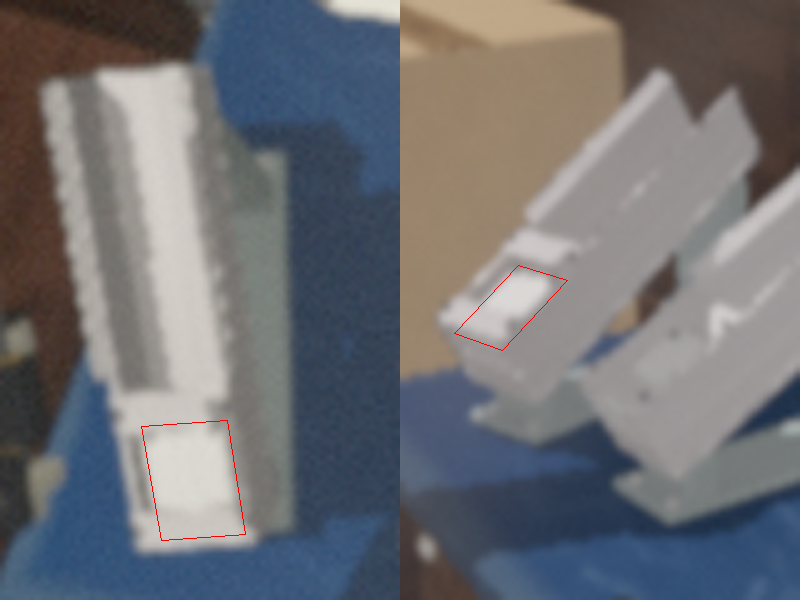

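The enclosure lies lid up at the stop, with its upper edge and screws on the predicted "home" outline at (185,425), and the gripper is clear. I'll hand in now.

```bash
python3 -c "
from plant import ctrl
print(ctrl.close_job())"
```

```text
the job is handed in; nothing more can be done
None
```

The enclosure was set down on the bench, re-gripped by its ends, laid lid up in the empty (left) chute and released; the final pictures show it home against the stop, and I handed the job in at about 17 s without seeing the verdict.

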